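# Lock the cover of a bathroom ventilation box with its slot key

## Robot

A 7-joint arm with a two-finger parallel gripper is mounted at the origin on the work surface. World frame = base frame: x ahead of the robot, y to its left, z up, the work surface at z = 0. Lengths are in m, angles in rad, forces in N, time in s.
With the tool pointing down it reaches from about 0.35 to 0.9 m from the base axis. Payload 19.9 kg.
Tool frame: the origin (TCP) lies between the finger pads; the fingertips stand 19 mm ahead of it and the grasp point (between the pads) is the TCP; z points along the fingers, y is the line along which they close (so a half turn about z gives the same grasp; the last joint's range is limited). The gripper opens to 94 mm and grips with 3 to 60 N. Pads are 16 mm wide; open, the fingers measure 119 mm over their backs; the gripper's body (75 mm by 177 mm) begins 78 mm behind the grasp point.
Start: joints at [1.187, 0.417, -0.01, 1.614, 0.005, 1.111, -0.053], TCP at [0.21, -0.589, 0.224] pointing down, gripper open.
Joint ranges: [-2.81, 2.81], [-0.39, 2.02], [-1.27, 1.25], [0.06, 2.57], [-1.19, 4.33], [0.19, 2], [-2.82, 2.82]. Speed limits (rad/s): [1.89, 1.89, 2.39, 2.39, 3.01, 3.01, 3.01].

## Interface

Orientations are given as a 3x3 rotation matrix whose columns are the frame's x, y, z axes.
In Python, from rig import robot gives the robot as it stands. Calls block until the motion is done:
- robot.move_ptp(position, orientation): joint-space move of the TCP to a pose.
- robot.move_linear(position, velocity=0.15, frame=None, threshold=None): straight line of the TCP; frame=None keeps the orientation; velocity is the mean speed in m/s. With threshold (N) it stops when the force on the tool has changed by that much, and returns True; else False.
- robot.goto_joints(angles): joint-space move.
- robot.gripper_to(opening): finger opening in m; the grip force is fixed at half the most; returns when the fingers have stopped.
- robot.pause(seconds).
- robot.ik(position, orientation): joint angles nearest the present ones, or None.
- robot.get_state(): the state.
- robot.grab_frame(name): name is "side" or "top"; returns the picture (400x640x3 uint8, red, green, blue); there is no depth.
- robot.camera_info(name): a dict with "fx", "fy", "cx", "cy" (pixels), "rvec" (rotation vector, rad) and "tvec" (3), from world to camera coordinates, as OpenCV has them. Camera axes: x right, y down, z forward; pixel columns grow to the right and rows downward; lengths in m; the calibration is good to about 2 mm. A picture is of the moment at which its call begins. camera_info takes no time and is no camera call.
A pose or a line that the arm cannot do raises robot.PlanningError and nothing moves.
- robot.sign_off(): hands the job in; it is judged then, once.
The state is a dict: "time": time; "qpos": joint angles; "joint_vel": joint speeds; "effort": joint torques, N m; "ee_pos": TCP position; "tool_rot": TCP orientation; "force": force on the tool from outside, world axes, zero at the start; "moment": the same for the moment, N m; "opening": finger opening in m; "grasp_force": force on a finger pad.
Only numpy, scipy, OpenCV 4.12 (cv2) and the standard library are available. Lean on these libraries where they do the work, as an engineer would, in place of code of your own. Each camera call takes 0.05 s, during which the arm holds its last target. There are 200 camera calls.

## Task

The cover of the ventilation box still has both of its captive screws loose. With the slot key (never with the fingers), turn each of the two slotted screws clockwise, seen from above, all the way to its stop, so that its slot lies along the box's long side, then stand the key back upright in its wooden stand and let go. Leave the jar, the cup and the dish where they are.

Things in the scene. Friction and masses are not known exactly. Their poses are not given: they have to be found in the camera images.
- vent_box: Flat white ventilation box lying on the worktop, fixed; louvred cover 190 (its x) by 280 (its y, the long side) mm, top face 60 mm above its origin (centre of the underside). A grey flat duct stub, 120 mm wide, sticks out 38 mm from the +x side, below the cover. Two identical round steel screw heads stand on the cover on its long centre line, 95 mm either side of the middle.
- screw_a (a joint): Turn of the screw on the box's +y end, rad: 0 fully loose, growing clockwise from above, 1.5 at the stop (locked), where the slot is parallel to the box's y axis. Starts between 0.2 and 0.55. Turns about the vertical with a friction of about 0.12 N m and stays where it is left.
- screw_b (a joint): The same for the screw on the box's -y end.
- screw_a_slot (a point): Centre of the top face of screw a's head, on its turning axis, 76 mm above the worktop; x axis along the slot, z up; turns with the screw. Head 52 mm in diameter, with one straight slot right across it, 11 mm wide, 12 mm deep, open at both ends.
- screw_b_slot (a point): The same for screw b.
- key: Loose slot key, 180 g, 112 mm tall, standing upright in the stand. Origin at the centre of the lower edge of its blade, z up along the key, x along the width of blade and handle (the same after half a turn). Upwards from the origin: steel blade 30 (x) by 5 (y) mm up to 34 mm, round shaft 16 mm in diameter, round collar 54 mm in diameter from 42 to 47 mm, black flat handle 60 (x) by 18 (y) mm from 62 to 112 mm, to be gripped across its 18 mm.
- key_grip (a point): Point on the key's axis in the handle, 88 mm above the blade's lower edge, where it is best gripped; axes as the key.
- stand: Wooden open-topped stand, fixed on the worktop; origin at the centre of the underside. Outside 52 (x) by 44 (y) mm, 50 mm high, on a 90 by 80 mm foot 4 mm thick; inside 40 (x) by 32 (y) mm, floor at 6 mm. The key's blade hangs inside, wide way along x, and its collar rests on the rim, so the key's origin is then 8 mm above the worktop.
- jar: Loose white jar with a steel lid, 60 mm in diameter, 75 mm tall, to be left alone; it and the stand are on opposite sides of the box; origin at the centre of its underside.
- cup: Loose white cup, 76 mm in diameter, 95 mm tall, beside the far corner of the box, to be left alone; origin at the centre of its underside.
- dish: Loose blue dish, 110 mm in diameter, 20 mm tall, beside the far corner of the box, to be left alone; origin at the centre of its underside.

How it is judged:
By the outcome, as a careful person would: the job done as asked, in the order asked, and still so for the second after the job is handed in, with the robot touching nothing.
It also fails if it takes over 61 s, if anything falls off the work surface, if the arm or the gripper's body presses on something with over 40 N, if the wrist force passes 120 N, or if a joint passes its speed limit or range.

## Working session

There is one attempt and no reset: what is moved stays moved. The work goes in short steps, each a Python script; the robot and the scene stay as the last script left them, time stands still between calls to the robot, and variables do not carry over. Pictures are saved under pics/ and viewed, at most 10 in all, crops included, and the job is handed in when it is done.

```bash
ls; mkdir -p pics
python3 - <<'E'
from rig import robot
import cv2
for n in("side","top"):
    cv2.imwrite(f"pics/{n}0.png",robot.grab_frame(n)[:,:,::-1]); print(n,robot.camera_info(n))
print(robot.get_state())
E
```

```text
pics
side {'fx': 411.1870484140834, 'fy': 411.1870484140834, 'cx': 320.17832471816126, 'cy': 191.40173441967264, 'rvec': array([ 0.85037258, -2.58762171,  0.9957192 ]), 'tvec': array([0.41585392, 0.30519785, 0.83614744])}
top {'fx': 400.08862663847606, 'fy': 400.08862663847606, 'cx': 315.6937290696506, 'cy': 193.05807983872273, 'rvec': array([ 2.24964061, -1.92840965,  0.22789886]), 'tvec': array([-0.08145907,  0.56060099,  0.8986617 ])}
{'time': 0.1, 'qpos': array([ 1.18650106,  0.41791449, -0.0103207 ,  1.61412517,  0.00472891,
        1.11072255, -0.05300506]), 'joint_vel': array([-0.00012128, -0.00168999, -0.00154495, -0.0020162 , -0.00094142,
        0.00075435,  0.00020581]), 'effort': array([ 1.42203036e-03, -8.52579618e+01,  6.39782287e-01, -4.26688564e+01,
       -4.89072280e-02,  1.64504611e-02,  9.04705030e-05]), 'ee_pos': array([ 0.20995573, -0.5883244 ,  0.22388293]), 'tool_rot': array([[ 9.41808013e-01,  3.36150906e-01, -4.84229594e-04],
       [ 3.36151238e-01, -9.41807446e-01,  1.03908819e-03],
       [-1.06760602e-04, -1.14139596e-03, -9.99999343e-01]]), 'force': array([ 0.54802008,  0.19983364, -0.1579731 ]), 'moment': array([ 0.03632931,  0.03339912, -0.00297905]), 'grasp_force': 0.0, 'opening': 0.09403025019957902}
```

View pics/top0.png

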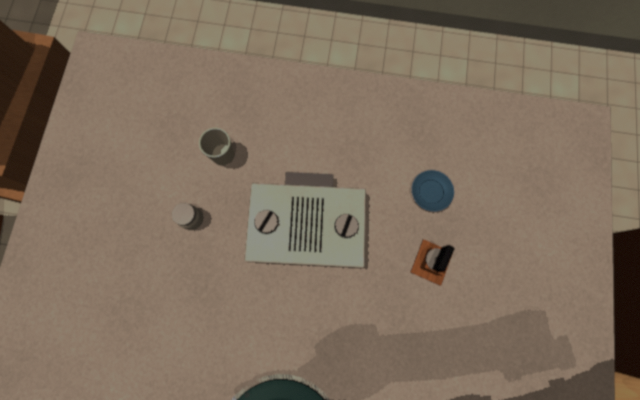

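View pics/side0.png

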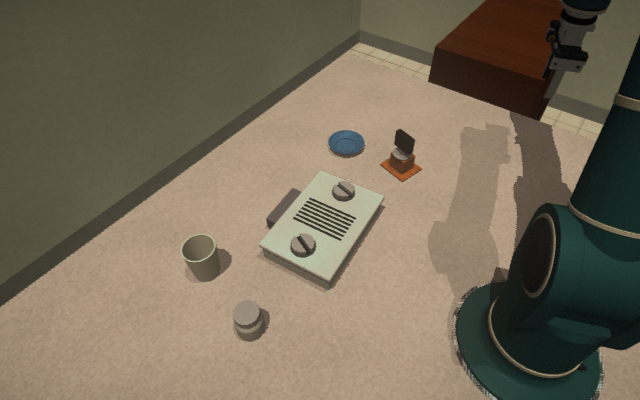

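The top view shows the box with its corners near (250,184), (366,188), (364,267) and (247,262). The screws are at (266,222) and (347,226), and the key and stand at about (435,260). The jar is at (186,215), the cup at (215,145) and the dish at (433,191). Next I'll enlarge crops.

Run:
```python
import cv2,numpy as np
t=cv2.imread("pics/top0.png");s=cv2.imread("pics/side0.png")
def c(im,u,v,w,h,k):
    o=cv2.resize(im[v:v+h,u:u+w],None,fx=k,fy=k,interpolation=cv2.INTER_CUBIC)
    for i in range(0,w,10):
        cv2.line(o,(i*k,0),(i*k,6),(0,0,255),1); cv2.putText(o,str(u+i),(i*k,16),0,.35,(0,0,255),1)
    for i in range(0,h,10):
        cv2.line(o,(0,i*k),(6,i*k),(0,0,255),1); cv2.putText(o,str(v+i),(8,i*k+4),0,.35,(0,0,255),1)
    return o
# row1 : top screws a,b region, row2: stand top, stand side
a=c(t,245,180,130,92,6); cv2.imwrite("pics/c1.png",a)
b=np.hstack([c(t,405,232,57,57,7),c(s,372,122,57,57,7)])
cv2.imwrite("pics/c2.png",b)
```

```text
(no output)
```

View pics/c1.png

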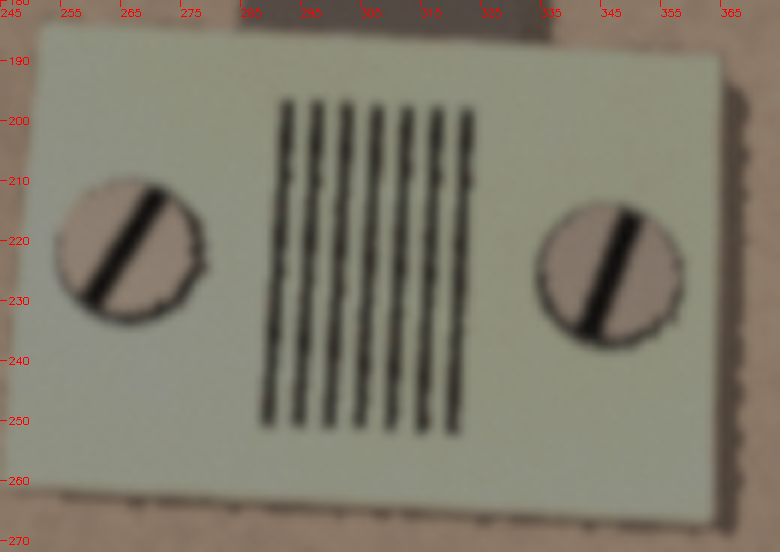

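View pics/c2.png

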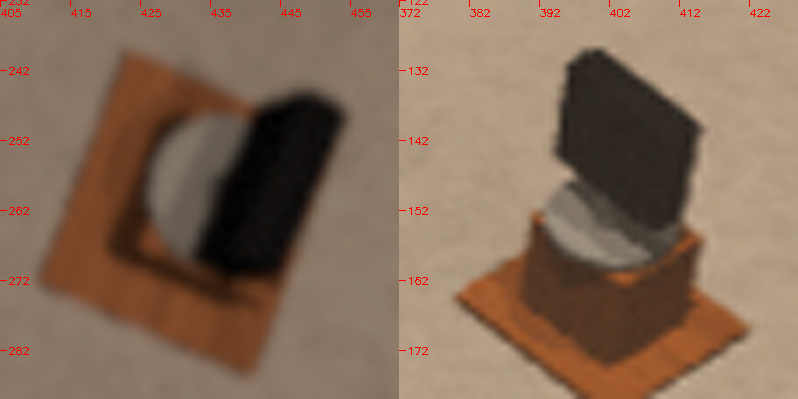

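The crops show these features:

| Feature | View | Pixels |
|---|---|---|
| Left screw slot | top | (271.2,211.7) to (260.3,230.3) |
| Right screw slot | top | (350,215.3) to (343.3,235.3) |
| Duct | top | at the top edge of the box |
| Stand foot corners | top | (422.9,238.7), (410.7,272.4), (440.7,285.7) |
| Stand foot corners | side | (380.3,164.4), (422.1,169.1) |

I'll fit the poses from these and get the key from its black silhouette in both views.

```bash
cat > vis.py <<'E'
import cv2,numpy as np
from rig import robot
C={n:robot.camera_info(n) for n in("side","top")}
def K(c): return np.array([[c['fx'],0,c['cx']],[0,c['fy'],c['cy']],[0,0,1.]])
def proj(n,P): c=C[n]; return cv2.projectPoints(np.array(P,float).reshape(-1,3),c['rvec'],c['tvec'],K(c),None)[0][:,0]
def back(n,uv,z):
    c=C[n];R=cv2.Rodrigues(c['rvec'])[0];o=-R.T@c['tvec']
    d=R.T@np.linalg.inv(K(c))@[uv[0],uv[1],1]
    return (o+d*(z-o[2])/d[2])[:2]
def Rz(a): return np.array([[np.cos(a),-np.sin(a)],[np.sin(a),np.cos(a)]])
E
python3 - <<'E'
from vis import *
from scipy.optimize import minimize
for n in C:
    R=cv2.Rodrigues(C[n]['rvec'])[0]; print(n,"cam",-R.T@C[n]['tvec'])
def seg(n,p,q,z):
    p,q=back(n,p,z),back(n,q,z); d=q-p; print(n,"mid",(p+q)/2,"len",np.hypot(*d),"ang",np.degrees(np.arctan2(d[1],d[0])))
seg("top",(271.2,211.7),(260.3,230.3),.076)
seg("top",(350,215.3),(343.3,235.3),.076)
print("disc L",back("top",(266.3,221.7),.076))
print("box edge top"); seg("top",(252,183.7),(365.3,189.5),.06); seg("top",(365.3,189.5),(364.2,267),.06)
print("foot x edge");seg("top",(422.9,238.7),(410.7,272.4),.004); print("foot y edge");seg("top",(410.7,272.4),(440.7,285.7),.004)
print("foot centre");seg("top",(422.9,238.7),(440.7,285.7),.004);seg("side",(380.3,164.4),(422.1,169.1),.004)
print("jar",back("top",(186,215),.075),"cup",back("top",(215,142),.095),"dish",back("top",(433,191),.02))
im={n:cv2.imread(f"pics/{n}0.png") for n in C}
win={"top":(405,232,57,57),"side":(372,122,57,57)}
M={}
for n,(u,v,w,h) in win.items():
    m=np.zeros((400,640),np.uint8); g=im[n].max(2); m[v:v+h,u:u+w]=(g[v:v+h,u:u+w]<(40 if n=="top" else 60))
    k,l,st,_=cv2.connectedComponentsWithStats(m); i=1+st[1:,4].argmax(); M[n]=(l==i); print(n,st[i])
def cost(x,full=False):
    s=0
    xy=np.array([[a,b] for a in(-.03,.03) for b in(-.009,.009)])@Rz(x[2]).T+x[:2]
    P=np.array([[*p,z] for p in xy for z in(.070,.120)])
    for n in C:
        q=cv2.convexHull(proj(n,P).astype(np.float32)); m=np.zeros((400,640),np.uint8); 
        cv2.fillConvexPoly(m,np.round(q*16-0*8).astype(np.int32),1,cv2.LINE_8,4)
        iou=(M[n]&(m>0)).sum()/(M[n]|(m>0)).sum(); s+=1-iou
        if full: print(n,"iou",iou)
    return s
c0=back("top",(431.8,262.2),.004)
best=min((minimize(cost,[*c0,a],method="Nelder-Mead",options=dict(initial_simplex=[[c0[0],c0[1],a],[c0[0]+.01,c0[1],a],[c0[0],c0[1]+.01,a],[c0[0],c0[1],a+.2]],xatol=1e-4,fatol=1e-4)) for a in np.arange(-1.5,1.6,.4)),key=lambda r:r.fun)
print(best.x,np.degrees(best.x[2]));cost(best.x,True)
E
```

```text
side cam [0.12126218 0.51226527 0.82951946]
top cam [ 0.34980212 -0.02284304  1.00280535]
top mid [0.47971645 0.11001913] len 0.05020787950584947 ang 159.89782859224658
top mid [ 0.49865882 -0.07838975] len 0.04989650695229226 ang 169.4663191398726
disc L [0.47815899 0.10849803]
box edge top
top mid [0.58080833 0.02480756] len 0.27553669082076426 ang -84.18331504267296
top mid [ 0.50270633 -0.12250462] len 0.18526692370499825 ang -173.6451729720497
foot x edge
top mid [ 0.46225966 -0.26474558] len 0.08981870969595904 ang 165.81635886267057
foot y edge
top mid [ 0.40845063 -0.29148046] len 0.07822230510480095 ang -105.22156129607883
foot centre
top mid [ 0.45199094 -0.30248462] len 0.12016931032775237 ang -153.57963340002027
side mid [ 0.45116047 -0.29678571] len 0.11853787786527205 ang -153.5218776310907
jar [0.46509085 0.2975864 ] cup [0.64660503 0.26197207] dish [ 0.627607   -0.28587024]
top [433 246  20  26 300]
side [395 129  19  26 324]
[ 0.45606302 -0.30045161 -3.62718879] -207.82260921837178
side iou 0.7911547911547911
top iou 0.7156626506024096
```

Run:
```python
from vis import *
from scipy.optimize import differential_evolution as DE
im={n:cv2.imread(f"pics/{n}0.png") for n in C}
win={"top":(405,232,57,57),"side":(372,122,57,57)};S=4
M={}
for n,(u,v,w,h) in win.items():
    g=cv2.resize(im[n][v:v+h,u:u+w].max(2),None,fx=S,fy=S,interpolation=cv2.INTER_CUBIC)
    m=(g<60).astype(np.uint8); k,l,st,_=cv2.connectedComponentsWithStats(m); i=1+st[1:,4].argmax(); M[n]=l==i
def hull(n,x):
    xy=np.array([[a,b] for a in(-.03,.03) for b in(-.009,.009)])@Rz(x[2]).T+x[:2]
    P=np.array([[*p,z] for p in xy for z in(.070,.120)])
    return np.round(cv2.convexHull(((proj(n,P)-win[n][:2]+.5)*S-.5).astype(np.float32))).astype(np.int32)
def cost(x):
    s=0
    for n in C:
        m=np.zeros(M[n].shape,np.uint8); cv2.fillConvexPoly(m,hull(n,x),1)
        s+=1-(M[n]&(m>0)).sum()/(M[n]|(m>0)).sum()
    return s
r=DE(cost,[(.43,.48),(-.33,-.27),(-1.2,.6)],seed=1,maxiter=60); print(r.x,np.degrees(r.x[2]),r.fun)
o=[]
for n,(u,v,w,h) in win.items():
    g=cv2.resize(im[n][v:v+h,u:u+w],None,fx=S,fy=S); cv2.polylines(g,[hull(n,r.x)],True,(0,255,0),1)
    c,_=cv2.findContours(M[n].astype(np.uint8),0,1); cv2.drawContours(g,c,-1,(0,0,255),1); o.append(g)
cv2.imwrite("pics/fit.png",cv2.resize(np.hstack(o),None,fx=1.6,fy=1.6))
def R(t): c,s=np.cos(t),np.sin(t); return np.array([[c,s,0],[s,-c,0],[0,0,-1.]])
for p,a in [((.454,-.30,.096),-18),((.454,-.30,.25),-18),((.48,.109,.2),-20),((.48,.109,.153),-100),((.4985,-.0785,.2),-10),((.4985,-.0785,.153),-105)]:
    for h in (0,180): 
        q=robot.ik(p,R(np.radians(a+h))); print(p,a+h,None if q is None else np.round(q,2))
```

```text
[ 0.45395465 -0.29923564 -0.35252157] -20.19799828668635 0.41294524015811185
(0.454, -0.3, 0.096) -18 [ 0.57  0.44 -0.05  1.92  0.03  0.78 -1.38]
(0.454, -0.3, 0.096) 162 [ 0.97  0.5  -0.56  1.91  0.35  0.83  1.49]
(0.454, -0.3, 0.25) -18 [ 0.6   0.25 -0.09  1.78  0.03  1.11 -1.38]
(0.454, -0.3, 0.25) 162 [ 1.02  0.3  -0.59  1.77  0.18  1.13  1.62]
(0.48, 0.109, 0.2) -20 [ 0.38  0.29 -0.78  1.94  0.24  1.   -2.42]
(0.48, 0.109, 0.2) 160 [ 0.58  0.37 -1.03  1.94  0.37  1.04  0.61]
(0.48, 0.109, 0.153) -100 [ 0.59  0.48 -1.08  1.98  0.51  0.98  2.23]
(0.48, 0.109, 0.153) 80 [ 0.51  0.43 -0.97  1.98  0.43  0.95 -0.84]
(0.4985, -0.0785, 0.2) -10 [ 0.42  0.25 -0.37  1.92  0.11  0.99 -1.75]
(0.4985, -0.0785, 0.2) 170 [ 0.73  0.31 -0.75  1.92  0.25  1.01  1.27]
(0.4985, -0.0785, 0.153) -105 [ 0.96  0.51 -1.08  1.95  0.54  1.    2.51]
(0.4985, -0.0785, 0.153) 75 [ 0.56  0.34 -0.56  1.96  0.23  0.9  -0.37]
```

View pics/fit.png

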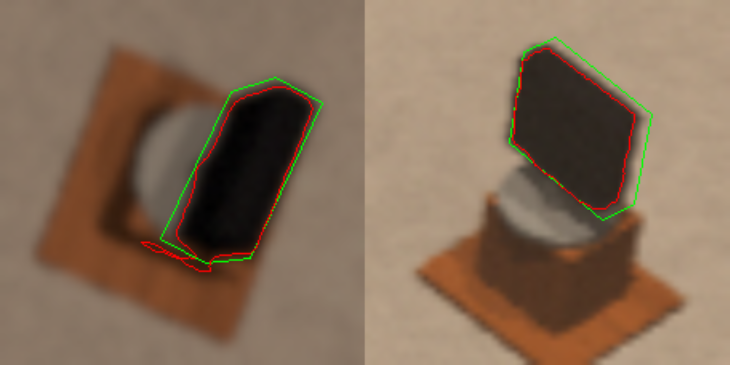

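The fit holds to about 2 mm: the key is near (0.454, -0.2995) with yaw about -20°. The +180° wrist family leaves enough range for the clockwise turns. I'll grasp, lift, go above screw a and look.

```bash
cat >> vis.py <<'E'
def R(deg): t=np.radians(deg);c,s=np.cos(t),np.sin(t); return np.array([[c,s,0],[s,-c,0],[0,0,-1.]])
def st(tag=""):
    s=robot.get_state(); x=s['tool_rot'][:,0]
    print(tag,"t",round(s['time'],2),"p",np.round(s['ee_pos'],4),"yaw",round(np.degrees(np.arctan2(x[1],x[0])),1),"F",np.round(s['force'],1),"M",np.round(s['moment'],2),"op",round(s['opening'],4),"g",round(s['grasp_force'],1),"j7",round(s['qpos'][6],2)); return s
E
python3 - <<'E'
from vis import *
robot.move_ptp([.454,-.2995,.19],R(160)); st("above")
robot.move_linear([.454,-.2995,.097],velocity=.12); st("down")
robot.gripper_to(.01); st("grip")
s=robot.get_state()['ee_pos']
robot.move_linear([s[0],s[1],.2],velocity=.12); st("lift")
robot.move_ptp([.4795,.1095,.2],R(160)); st("a")
for n in C: cv2.imwrite(f"pics/{n}1.png",robot.grab_frame(n)[:,:,::-1])
t=cv2.imread("pics/top1.png");s=cv2.imread("pics/side1.png")
p=proj("side",[[.4795,.1095,.09]])[0].astype(int); print(p)
u,v=p-50
cv2.imwrite("pics/c3.png",np.hstack([cv2.resize(s[v:v+100,u:u+100],(560,560),interpolation=cv2.INTER_CUBIC)]))
print(u,v)
E
```

```text
above t 1.57 p [ 0.4536 -0.3003  0.19  ] yaw 159.8 F [-0.5 -0.8 -0.1] M [ 0.06 -0.15  0.03] op 0.094 g 0.0 j7 1.54
down t 2.5 p [ 0.4544 -0.2997  0.0976] yaw 160.0 F [-0.2 -0.4  0.2] M [ 0.05 -0.16  0.  ] op 0.0938 g 0.0 j7 1.47
grip t 3.65 p [ 0.454  -0.2995  0.097 ] yaw 160.0 F [-0.2 -0.8 -0.6] M [-0.   -0.2  -0.07] op 0.0179 g 29.9 j7 1.47
lift t 4.66 p [ 0.4536 -0.2994  0.1993] yaw 160.0 F [-0.2  1.2 -1.9] M [ 0.07 -0.13 -0.05] op 0.0177 g 29.9 j7 1.55
a t 6.17 p [0.4798 0.1085 0.1998] yaw 159.9 F [ 0.3 -0.5 -1.3] M [ 0.02 -0.14  0.  ] op 0.0179 g 29.9 j7 0.66
[304 237]
254 187
```

View pics/c3.png

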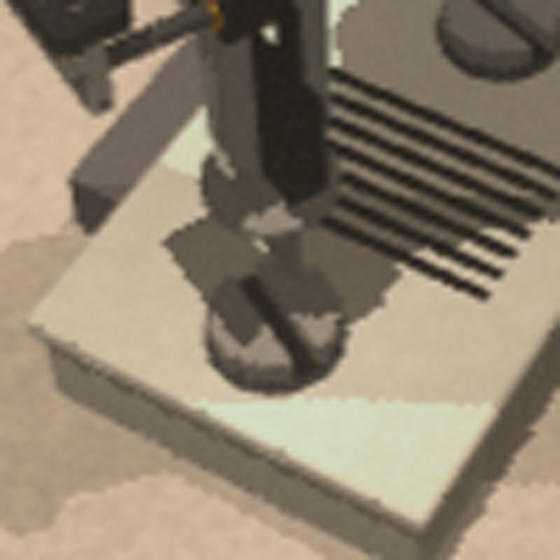

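The key is held. Screw a's slot shows in the side view from (297.8,237) to (307.9,252.2). I'll compare the two cameras, then descend with force guarding.

Run:
```python
from vis import *
p,q=back("side",(297.75,237),.076),back("side",(307.9,252.2),.076);d=q-p;print((p+q)/2,np.hypot(*d),np.degrees(np.arctan2(d[1],d[0])))
robot.move_linear([.4795,.1095,.18],velocity=.08); s=st(); z0=s['force']
hit=robot.move_linear([.4795,.1095,.155],velocity=.05,threshold=8); print(hit); st()
```

```text
[0.47734439 0.11850085] 0.047483985119839874 156.70008414712964
 t 6.67 p [0.4792 0.1095 0.1794] yaw 160.0 F [ 0.3  0.9 -0.8] M [ 0.1  -0.13  0.  ] op 0.0178 g 29.9 j7 0.64
False
 t 7.33 p [0.4794 0.1099 0.1549] yaw 160.0 F [ 0.6  6.6 -5.5] M [ 1.59 -0.58 -0.01] op 0.0175 g 30.0 j7 0.6
```

Run:
```python
from vis import *
for y in (.1105,.1120,.1135):
    robot.move_linear([.4795,y,.156],velocity=.03); st(y)
```

```text
0.1105 t 7.58 p [0.4794 0.1103 0.1562] yaw 160.0 F [ 0.3  1.6 -1.1] M [ 0.34 -0.11  0.01] op 0.0177 g 30.0 j7 0.6
0.112 t 7.83 p [0.4795 0.1119 0.156 ] yaw 160.0 F [ 0.3  0.7 -1.3] M [ 0.04 -0.15 -0.02] op 0.018 g 30.0 j7 0.6
0.1135 t 8.07 p [0.4795 0.1136 0.156 ] yaw 160.0 F [-0.7  0.  -1.6] M [ 0.07 -0.13 -0.02] op 0.0178 g 30.0 j7 0.6
```

Run:
```python
from vis import *
for y in (.115,.1165,.118):
    robot.move_linear([.4795,y,.156],velocity=.03); s=st(y)
    if abs(s['force'][1])>2.5: break
```

```text
0.115 t 8.32 p [0.4795 0.1151 0.156 ] yaw 160.0 F [-0.4  0.2 -1.8] M [ 0.04 -0.14 -0.01] op 0.0177 g 30.0 j7 0.59
0.1165 t 8.57 p [0.4795 0.1161 0.1559] yaw 160.0 F [-0.2 -4.1 -1.7] M [-1.22 -0.16 -0.08] op 0.0176 g 30.0 j7 0.59
```

The slot centre is at y = 0.1131 for this x. I'll turn clockwise with j7, watching the forces.

Run:
```python
from vis import *
robot.move_linear([.479,.1133,.155],velocity=.03); st()
for k in range(4):
    q=robot.get_state()['qpos'].copy(); q[6]-=np.radians(15); robot.goto_joints(q); s=st(k)
    if abs(s['moment'][2])>.6 or np.hypot(*s['force'][:2])>20: break
```

```text
t 8.84 p [0.479  0.1134 0.155 ] yaw 160.0 F [-0.5  0.6 -0.9] M [ 0.02 -0.12 -0.02] op 0.0177 g 30.0 j7 0.6
0 t 9.21 p [0.4791 0.1137 0.155 ] yaw 145.3 F [ 1.   1.6 -2.6] M [ 0.47 -0.42  0.01] op 0.0177 g 30.0 j7 0.34
1 t 9.57 p [0.4794 0.1141 0.1552] yaw 130.5 F [ 3.9  3.8 -3.3] M [ 1.2  -1.27  0.16] op 0.0178 g 30.0 j7 0.08
2 t 9.94 p [0.48   0.1146 0.1554] yaw 115.7 F [ 4.9  3.8 -6.1] M [ 1.23 -1.64  0.08] op 0.0179 g 30.0 j7 -0.18
3 t 10.31 p [0.4806 0.1149 0.1556] yaw 100.9 F [ 5.1  2.3 -5.2] M [ 1.03 -1.88  0.09] op 0.018 g 30.0 j7 -0.44
```

Run:
```python
from vis import *
robot.move_linear([.483,.1145,.155],velocity=.03,frame=R(101)); st()
for yaw in (92,84,78):
    robot.move_ptp([.483,.1145,.155],R(yaw)); robot.pause(.2); s=st(yaw)
    if abs(s['moment'][2])>.6 or np.hypot(*s['force'][:2])>20: break
```

```text
t 10.56 p [0.4826 0.1142 0.1547] yaw 101.1 F [-3.1 -0.5 -0.6] M [-0.27  0.67  0.01] op 0.0182 g 30.0 j7 -0.44
92 t 11.03 p [0.4828 0.1143 0.1549] yaw 92.2 F [-2.7 -2.  -3.1] M [-0.57  0.72  0.03] op 0.0178 g 30.0 j7 -0.57
84 t 11.47 p [0.483  0.1145 0.155 ] yaw 84.2 F [-2.  -1.4 -1.5] M [-0.57  0.68 -0.04] op 0.018 g 30.0 j7 -0.7
78 t 11.93 p [0.4831 0.1145 0.155 ] yaw 78.1 F [-1.2 -3.2 -1.8] M [-0.89  0.36  0.59] op 0.0179 g 30.4 j7 -0.79
```

Run:
```python
from vis import *
for yaw in (75,72):
    robot.move_ptp([.482,.1138,.155],R(yaw)); robot.pause(.3); s=st(yaw)
    if abs(s['moment'][2])>1.5: break
robot.move_ptp([.482,.1138,.155],R(86)); st("back")
robot.move_linear([.482,.1138,.2],velocity=.1); st("up")
```

```text
75 t 12.47 p [0.4823 0.1141 0.1551] yaw 75.0 F [ 5.5  2.6 -6.7] M [ 0.77 -1.5   0.82] op 0.019 g 31.6 j7 -0.84
72 t 13.03 p [0.4822 0.114  0.1552] yaw 72.1 F [ 4.9  2.5 -5.9] M [ 0.71 -1.47  0.85] op 0.0191 g 32.7 j7 -0.89
back t 13.36 p [0.4817 0.1134 0.1548] yaw 85.7 F [ 0.3 -0.  -2.1] M [-0.07 -0.05 -0.05] op 0.0181 g 29.0 j7 -0.67
up t 13.96 p [0.4819 0.1136 0.1998] yaw 85.9 F [-0.5 -0.4 -2. ] M [-0.05 -0.09  0.02] op 0.0185 g 29.0 j7 -0.61
```

Screw a has reached its stop: the moment levelled off at 0.85 N m, against about 0.12 N m of friction. Going to b, with a look on the way.

Run:
```python
from vis import *
robot.move_ptp([.501,-.0753,.2],R(169.5)); st("b")
s=robot.grab_frame("side")[:,:,::-1]; cv2.imwrite("pics/side2.png",s)
pa=proj("side",[[.482,.1135,.076]])[0];pb=proj("side",[[.501,-.0753,.09]])[0];print(pa,pb)
o=[]
for p in(pa,pb):
    u,v=(p-35).astype(int);print(u,v); o.append(cv2.resize(s[v:v+70,u:u+70],(396,396),interpolation=cv2.INTER_CUBIC))
cv2.imwrite("pics/c4.png",np.hstack(o))
```

```text
b t 15.53 p [ 0.5009 -0.0749  0.1999] yaw 169.5 F [ 0.6 -0.6 -2. ] M [ 0.08 -0.15  0.02] op 0.0184 g 29.0 j7 1.1
[302.50196569 241.97423539] [343.63268136 184.23563465]
267 206
308 149
```

View pics/c4.png

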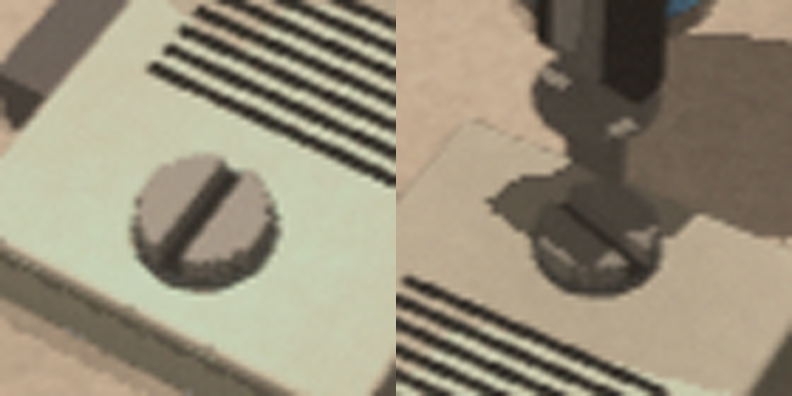

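Run:
```python
from vis import *
p,q=back("side",(307.6,236),.076),back("side",(297,252.8),.076);d=p-q;print((p+q)/2,np.degrees(np.arctan2(d[1],d[0]))%180)
# louvre end edge & box edge in the same picture
for (a,b) in [((130,0),(0,160))]:
    p,q=[back("side",(267+x/5.66,206+y/5.66),.06) for x,y in(a,b)];d=p-q;print("edge",np.degrees(np.arctan2(d[1],d[0]))%180)
# slot b in side
p,q=[back("side",(308+(x-396)/5.66,149+y/5.66),.076) for x,y in((565,205),(645,270))];d=p-q;print((p+q)/2,np.degrees(np.arctan2(d[1],d[0]))%180)
robot.move_linear([.501,-.0753,.18],velocity=.08)
hit=robot.move_linear([.501,-.0753,.156],velocity=.05,threshold=8); print(hit); st()
```

```text
[0.47836204 0.11850441] 100.4001890119743
edge 96.80995022212271
[ 0.49291611 -0.06946488] 167.30009426752497
False
 t 16.62 p [ 0.5011 -0.0752  0.156 ] yaw 169.5 F [-0.2 -0.2 -2. ] M [ 0.04 -0.07 -0.04] op 0.0184 g 29.0 j7 1.05
```

The key dropped into b freely. Turning b with a small force-based recentring.

Run:
```python
from vis import *
p=np.array([.501,-.0753,.155])
for yaw in (155,140,125,110,100,92,85,79,76):
    robot.move_ptp(p,R(yaw)); robot.pause(.1); s=st(yaw)
    f=s['force'][:2]; 
    if abs(s['moment'][2])>.75 or np.hypot(*f)>20: break
    p[:2]+=np.clip(.0003*f*(np.hypot(*f)>2),-.0015,.0015)
print(p)
```

```text
155 t 17.05 p [ 0.501  -0.0754  0.1551] yaw 155.3 F [-2.1 -1.6  0.3] M [-0.63  0.34  0.02] op 0.0184 g 29.1 j7 0.83
140 t 17.49 p [ 0.5005 -0.0757  0.1551] yaw 140.3 F [-0.4 -0.8 -1.6] M [-0.22 -0.14 -0.01] op 0.0179 g 29.0 j7 0.61
125 t 17.93 p [ 0.5005 -0.0756  0.155 ] yaw 125.4 F [ 1.8  0.8 -1.7] M [ 0.19 -0.69 -0.02] op 0.0182 g 29.1 j7 0.38
110 t 18.38 p [ 0.5006 -0.0756  0.1551] yaw 110.4 F [ 4.5  0.7 -1.4] M [ 0.43 -1.4   0.1 ] op 0.0184 g 29.1 j7 0.14
100 t 18.76 p [ 0.5015 -0.0755  0.1549] yaw 100.3 F [ 1.8  1.  -0.2] M [ 0.41 -0.47  0.04] op 0.0182 g 29.1 j7 -0.02
92 t 19.12 p [ 0.502  -0.0753  0.1549] yaw 92.3 F [ 0.1  1.5 -1.7] M [ 0.18 -0.02  0.06] op 0.0183 g 29.1 j7 -0.14
85 t 19.47 p [ 0.5021 -0.0753  0.1549] yaw 85.3 F [ 0.6  0.7 -1.4] M [ 0.16 -0.16  0.04] op 0.0181 g 29.1 j7 -0.25
79 t 19.82 p [ 0.5022 -0.0753  0.155 ] yaw 79.3 F [ 1.1  0.4 -3.6] M [ 0.   -0.34  0.17] op 0.0182 g 29.3 j7 -0.35
76 t 20.17 p [ 0.5023 -0.0753  0.155 ] yaw 76.2 F [-0.   0.2 -2.4] M [-0.12 -0.49  0.47] op 0.0185 g 30.4 j7 -0.4
[ 0.50227053 -0.07524001  0.155     ]
```

Run:
```python
from vis import *
p=np.array([.5022,-.0753,.155])
for yaw in (73,70,67):
    robot.move_ptp(p,R(yaw)); robot.pause(.3); s=st(yaw)
robot.move_ptp(p,R(84)); st("back")
robot.move_linear([.5022,-.0753,.2],velocity=.1)
robot.move_ptp([.454,-.2995,.2],R(160)); st("stand")
for n in C: cv2.imwrite(f"pics/{n}3.png",robot.grab_frame(n)[:,:,::-1])
t=cv2.imread("pics/top3.png");s=cv2.imread("pics/side3.png")
o=[]
for im,u,v in((t,248,204),(t,328,208),(s,285,224),(s,326,172),(s,360,90),(t,400,230)):
    w=70 if (u in(360,400)) else 38
    o.append(cv2.resize(im[v:v+w,u:u+w],(266,266),interpolation=cv2.INTER_CUBIC))
cv2.imwrite("pics/c5.png",np.vstack([np.hstack(o[:3]),np.hstack(o[3:])]))
```

```text
73 t 20.72 p [ 0.5022 -0.0753  0.155 ] yaw 73.0 F [ 3.2  0.5 -3.7] M [ 0.02 -0.78  0.92] op 0.0188 g 32.5 j7 -0.45
70 t 21.27 p [ 0.5022 -0.0755  0.155 ] yaw 70.0 F [ 2.1 -3.7 -4.3] M [-1.25 -0.68  0.85] op 0.0203 g 33.0 j7 -0.5
67 t 21.82 p [ 0.5022 -0.0757  0.155 ] yaw 67.0 F [ 1.5 -6.3 -3.7] M [-1.61 -0.64  0.9 ] op 0.0209 g 34.2 j7 -0.54
back t 22.19 p [ 0.502  -0.0751  0.1549] yaw 83.7 F [ 1.1  0.4 -1.8] M [ 0.07 -0.16 -0.02] op 0.0179 g 29.7 j7 -0.28
stand t 24.32 p [ 0.4542 -0.2989  0.1999] yaw 160.0 F [-0.3 -0.3 -2.4] M [ 0.03 -0.15 -0.  ] op 0.0182 g 29.7 j7 1.44
```

View pics/c5.png

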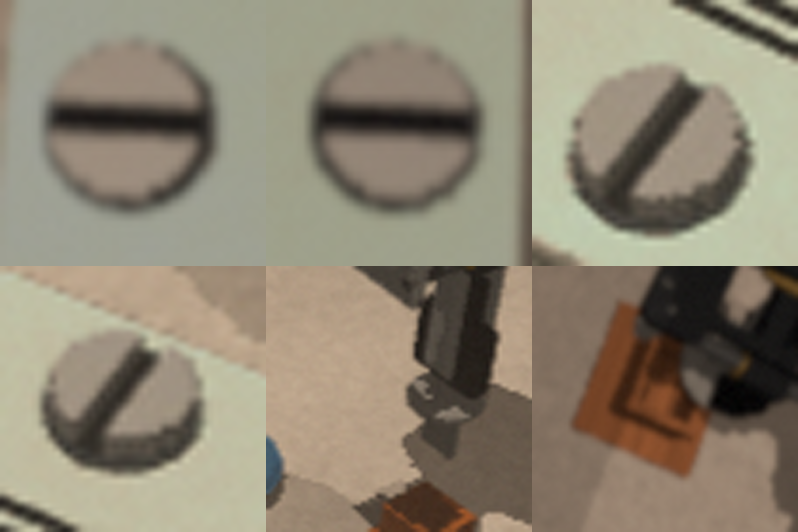

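In the top view both slots run parallel to the box's long edge (about 3° in the image, the same as the edge), so both screws are locked. The key hangs straight over the stand, so I'll lower it with force guarding.

Run:
```python
from vis import *
robot.move_linear([.4542,-.2997,.15],velocity=.1,frame=R(162)); st()
print(robot.move_linear([.4542,-.2997,.102],velocity=.06,threshold=7)); st()
s=robot.get_state()
if s['ee_pos'][2]<.104:
    print(robot.move_linear([.4542,-.2997,.0955],velocity=.02,threshold=6)); st()
```

```text
t 25.07 p [ 0.4545 -0.2996  0.1502] yaw 162.0 F [ 1.3 -0.2 -0.9] M [ 0.03 -0.11 -0.02] op 0.0179 g 29.7 j7 1.43
False
 t 26.02 p [ 0.4544 -0.2998  0.1023] yaw 162.0 F [-0.2  1.  -1.7] M [ 0.04 -0.15 -0.01] op 0.0176 g 29.7 j7 1.37
True
 t 26.35 p [ 0.4545 -0.2999  0.0967] yaw 162.0 F [ 0.2 -0.5  5.2] M [-0.04 -0.28  0.03] op 0.0179 g 30.0 j7 1.37
```

The collar has seated at z about 0.097. Releasing, retreating and checking.

Run:
```python
from vis import *
robot.gripper_to(.07); st()
p=robot.get_state()['ee_pos']
robot.move_linear([p[0],p[1],.22],velocity=.12); robot.move_ptp([.30,-.52,.24],R(160)); st()
t=robot.grab_frame("top")[:,:,::-1];s=robot.grab_frame("side")[:,:,::-1]
cv2.imwrite("pics/c6.png",np.vstack([np.hstack([cv2.resize(t[130:290,170:470],(500,267)),cv2.resize(t[225:295,400:470],(267,267))]),np.hstack([cv2.resize(s[110:350,170:430],(289,267)),cv2.resize(s[115:185,365:435],(267,267)),np.zeros((267,211,3),np.uint8)])]))
```

```text
t 27.28 p [ 0.454  -0.2997  0.0964] yaw 162.0 F [ 0.7 -0.  -0. ] M [ 0.05 -0.12  0.  ] op 0.0701 g 0.0 j7 1.37
 t 29.52 p [ 0.3015 -0.5187  0.2399] yaw 160.1 F [-0.4  0.1 -0.4] M [ 0.02 -0.15  0.03] op 0.0699 g 0.0 j7 1.93
```

View pics/c6.png

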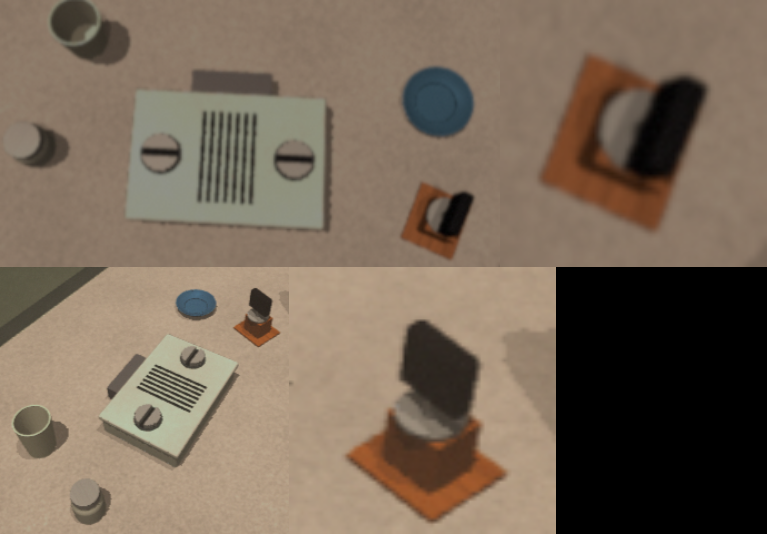

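The key stands upright in its stand with the collar on the rim, both slots lie along the long side, and the jar, cup and dish have not moved. Handing in.

```bash
python3 -c "
from rig import robot
print(robot.sign_off())"
```

```text
the job is handed in; nothing more can be done
None
```

I turned both screws clockwise to their stops with the key, put the key back upright in its stand, left the jar, cup and dish untouched, and handed the job in at about 30 s.

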